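# Nudge the cover plate onto its locating pins

### The job

The aluminium cover plate has been laid askew on the open black case, so that one end rides on top of the case's two locating pins. Nudge the plate sideways with the fingertips until its round hole and its slot drop over the two pins and it lies flat on the case's rim, then take the fingers away. Only push it, do not pick it up or tip it up, and leave the other things on the bench where they are.

Things in the scene. Friction and masses are not known exactly. Their poses are not given: they have to be found in the camera images.
- case: Open black case fixed to the bench, 130 mm (its x) by 90 mm (its y), rim 45 mm above the bench, on a rubber mat 146 x 106 mm, 4 mm thick. Origin at the centre of the underside, z up. It cannot move. The two pins stand at its -x end, towards the robot. A circuit board lies inside, well below the rim
- cover: Loose aluminium plate, 150 (its x) x 110 (y) x 5 mm, 0.22 kg. Origin: centre of underside, z up. Hole and slot near its -x end; a window 36 (x) x 60 (y) mm centred at x +32. At the start 16 to 30 mm too far to the case's -x, up to 16 mm aside, turned up to 0.18 rad, its -x part up on the pins (5 degree slope). Seated: origin 45 mm above the case's, axes parallel, edges 10 mm outside the case all round
- pin_a (a point): Foot of the locating pin (at rim height) that belongs in the round hole, at the case's x -54, y +32 mm. Steel pin 10 mm across, standing 9 mm above the rim; its top 3.5 mm taper to 4 mm across
- pin_b (a point): Foot of the other locating pin (at rim height), which belongs in the slot, at the case's x -54, y -32 mm; same shape
- hole_a (a point): Centre, on the plate's underside, of the round hole, 13 mm across, at the plate's x -54, y +32 mm
- hole_b (a point): Centre, on the plate's underside, of the square-cornered slot, 13 mm along x by 17 mm along y, at the plate's x -54, y -32 mm
- tape_roll: blue roll of tape lying flat, a ring 68 mm across and 30 mm high; leave alone. Origin at the centre of its underside
- tub_lid: white round tub lid, 90 mm across, 14 mm high; leave alone. Origin at the centre of its underside
- screwdriver: screwdriver lying on the bench; leave alone. Origin under its middle, x along its blade
- screw_jar: small capped jar, 52 mm across, 65 mm high; leave alone. Origin at the centre of its underside
- bracket: L-shaped steel bracket, foot 50 x 30 mm, 40 mm high, standing beyond the case; leave alone. Origin at the centre of its underside
- terminal_block: green terminal block with three brass screws, 38 x 24 x 20 mm, near one corner of the case; leave alone. Origin at the centre of its underside
- caster_wheel: black rubber wheel lying flat, 40 mm across, 24 mm high, near another corner of the case; leave alone. Origin at the centre of its underside
Mind the look-alikes: they are no part of the job. There is more than one size of the cover; the job needs the smallest.

How it is judged:
At the end, for the whole second after the job is handed in: Both pins stand in their holes (round hole within 3 mm of its pin's axis, slot centre within 5 mm), the plate lies on the rim (within 1.5 mm of fully down, tilted less than 0.02 rad) and is at rest; no bystander has moved more than 20 mm (horizontal distance between hole_a and pin_a below 0.003 m and horizontal distance between hole_b and pin_b below 0.005 m and z of cover in the frame of case between 0.043 and 0.0465 m and angle between cover's own z axis and vertical below 0.02 rad and linear speed of cover below 0.01 m/s and not (distance of any of tape_roll, tub_lid, screwdriver, screw_jar, bracket, terminal_block, caster_wheel from where it was at the start of the episode above 0.02 m)); the robot touches nothing.
It fails at once if the cover plate is lifted more than 20 mm above the rim or tipped up by more than 0.2 rad (z of cover in the frame of case above 0.065 m or angle between cover's own z axis and vertical above 0.2 rad).
It fails at once if another thing on the bench is moved more than 20 mm (distance of any of tape_roll, tub_lid, screwdriver, screw_jar, bracket, terminal_block, caster_wheel from where it was at the start of the episode above 0.02 m).
It also fails if it takes over 64 s, if anything falls off the work surface, if the arm or the gripper's body presses on something with over 40 N, if the wrist force passes 120 N, or if a joint passes its speed limit or range.

### The arm

A 6-joint arm with a two-finger parallel gripper is mounted at the origin on the work surface. World frame = base frame: x ahead of the robot, y to its left, z up, the work surface at z = 0. Lengths are in m, angles in rad, forces in N, time in s.
With the tool pointing down it reaches from about 0.275 to 0.875 m from the base axis. Payload 12.5 kg.
Tool frame: the origin (TCP) lies at the very end of the fingers, on their centre line; the grasp point (between the pads) lies ctrl.pinch_z behind it (ctrl.pinch_z is the distance from the TCP to the grasp point, in m); z points along the fingers, x is the direction in which the jaws open and shut, and the axes are right-handed (so a half turn about z gives the same grasp; the last joint's range is limited). The gripper opens to 85 mm and grips with 20 to 120 N. Pads are 22 mm wide; open, the fingers measure 114 mm over their backs; the gripper's body (76 mm by 85 mm) begins 54 mm behind the grasp point. The pads swing forward as they close: fully open they stand 13 mm farther back than shut.
Start: joints at [-1.334, 0.351, 1.652, -0, 1.139, -0.085], TCP at [0.174, -0.522, 0.231] pointing down, gripper open.
Joint ranges: [-2.75, 2.75], [-0.79, 2.1], [0.01, 2.65], [-1.57, 4.71], [0.07, 3.14], [-2.87, 2.87]. Speed limits (rad/s): [2.22, 2.22, 2.79, 3.14, 3.14, 3.14].

### API

Orientations are given as a 3x3 rotation matrix whose columns are the frame's x, y, z axes.
In Python, from workcell import ctrl, snapshot, camera_params gives the robot as it stands.
- The arm moves only by the tool apply_moves, never from a script. Its argument "targets" is a list of rows, each a list of 3 entries, a list of its own where there are three numbers: the shift along the tool's x, y, z in m, then the turn, a rotation vector about the tool's x, y, z in degrees, then the closure in counts, from 0 (fully open) to 255 (shut). A call has 1 to 12 rows; each row shifts and turns the pose as measured when the row begins, along the tool's axes as they then stand; what a row does not reach is not made up. A row lasts 1/12 s, in which the tool goes at most 41.7 mm and 7.16 degrees, less where a joint would pass 70% of its speed; a pose out of reach is approached as far as the arm can. A call with a gripper value outside its range is refused whole. The fingers move at their own pace and stop on an object; "newtons" is the grip in N (left out, the last holds). Time passes only in rows, so rows that do not move let the fingers close. It gives the time, the measured TCP pose, the force and the opening at its end, in the units of the state.
- ctrl.state(): the state, without advancing time (a new reading comes with each control period).
- snapshot(name): name is "scene" or "top" or "wrist"; returns the picture (400x640x3 uint8, red, green, blue); there is no depth.
- camera_params(name): a dict with "fovy" (degrees; the focal length in pixels is half the picture's height over the tangent of half this angle, whatever the lens; pixels are square), "cx", "cy" (the principal point, pixels), "k1" (the pictures are not rectified: a ray, as slopes to the right and down, at radius r is drawn at 1 + k1 r^2 times it, then the intrinsics apply), "pose" (4x4, takes a point from camera to world coordinates). Camera axes: x right, y down, z forward; pixel columns grow to the right and rows downward; lengths in m; the calibration is good to about 2 mm. A picture is of the moment at which its call begins: read the wrist's pose just before it. camera_params takes no time and is no camera call; for the wrist camera it gives the pose at the moment of the call.
- ctrl.hand_in(): hands the job in, once; it reports no verdict.
The state is a dict: "clock": time; "q": joint angles; "joint_vel": joint speeds; "joint_efforts": joint torques, N m; "tool_pos": TCP position; "orientation": TCP orientation; "contact_force": force on the tool from outside, world axes, zero at the start; "torque": the same for the moment, N m; "width": finger opening in m.
Only numpy, scipy, OpenCV 4.12 (cv2) and the standard library are available. Lean on these libraries where they do the work, as an engineer would, in place of code of your own. Each camera call takes 0.05 s, during which the arm holds its last target. There are 200 camera calls.

## Working session

There is one attempt and no reset: what is moved stays moved. The work goes in short steps, Python scripts to look and compute and a tool call to move; the robot and the scene stay as the last step left them, time stands still between calls to the robot, and variables do not carry over. Pictures are saved under pics/ and viewed, about 8 in all and at most 12, crops included, and the job is handed in when it is done.

Besides the shell and the picture viewer there is one more tool, called after "Call:" in YAML: its name, and indented under it one key for each argument. apply_moves: Moves the arm, as the interface text tells. Its arguments: {"type":"object","properties":{"targets":{"type":"array","items":{"type":"array"}},"newtons":{"type":"number"}},"required":["targets"]}

```bash
mkdir -p pics; ls; cat > h.py <<'E'
import numpy as np, cv2
from workcell import ctrl, snapshot, camera_params
def K(p):
    f=200/np.tan(np.radians(p['fovy'])/2); return f,p['cx'],p['cy'],p['k1'],np.array(p['pose'])
def ray(p,u,v):
    f,cx,cy,k1,T=K(p); d=np.array([(u-cx)/f,(v-cy)/f]); s=d.copy()
    for _ in range(20): s=d/(1+k1*(s@s))
    return T[:3,3],T[:3,:3]@np.array([s[0],s[1],1])
def onz(p,u,v,z):
    o,d=ray(p,u,v); return o+d*(z-o[2])/d[2]
def proj(p,X):
    f,cx,cy,k1,T=K(p); c=T[:3,:3].T@(np.array(X)-T[:3,3]); s=c[:2]/c[2]; s=s*(1+k1*(s@s)); return s[0]*f+cx,s[1]*f+cy
E
python3 - <<'E'
from h import *
for n in ('scene','top'):
    im=snapshot(n); cv2.imwrite(f'pics/{n}0.png',im[:,:,::-1]); p=camera_params(n); print(n,p)
print(ctrl.state(),ctrl.pinch_z)
E
```

```text
pics
scene {'fovy': 54.21518872730891, 'cx': 323.27920714655295, 'cy': 196.88733785095553, 'k1': 0.029434304653685853, 'pose': array([[ 0.86349859,  0.32564538, -0.38513019,  0.86293197],
       [ 0.5039873 , -0.52812982,  0.68342937, -0.61433985],
       [ 0.01915688, -0.78424102, -0.62016049,  0.64349538],
       [ 0.        ,  0.        ,  0.        ,  1.        ]])}
top {'fovy': 49.52921202803564, 'cx': 325.4573113850661, 'cy': 196.01506843684604, 'k1': -0.01382449732944158, 'pose': array([[-0.00290692, -0.99857034,  0.05337448,  0.44449307],
       [-0.99993075,  0.0022939 , -0.0115428 ,  0.02526494],
       [ 0.01140387, -0.05340434, -0.99850785,  1.32140717],
       [ 0.        ,  0.        ,  0.        ,  1.        ]])}
{'clock': 0.1, 'q': array([-1.33362606e+00,  3.51175123e-01,  1.65230373e+00,  2.52573206e-05,
        1.13910210e+00, -8.46214866e-02]), 'joint_vel': array([ 0.00046646, -0.00059831, -0.00236107, -0.00040029, -0.00054513,
        0.00040897]), 'joint_efforts': array([ 5.97536109e-04, -5.06830680e+01, -2.91875893e+01, -1.10812580e-04,
        2.63274618e-03, -3.50212940e-05]), 'tool_pos': array([ 0.17390175, -0.52149818,  0.23083764]), 'orientation': array([[ 3.16256716e-01, -9.48673624e-01, -2.09906077e-04],
       [-9.48673139e-01, -3.16256768e-01,  9.66023977e-04],
       [-9.82825685e-04, -1.06379313e-04, -9.99999511e-01]]), 'contact_force': array([ 0.19997069, -0.67210443,  0.3303906 ]), 'torque': array([-0.00620617, -0.03192425, -0.01740431]), 'width': 0.08517923557561503} 0.0187
```

View pics/top0.png

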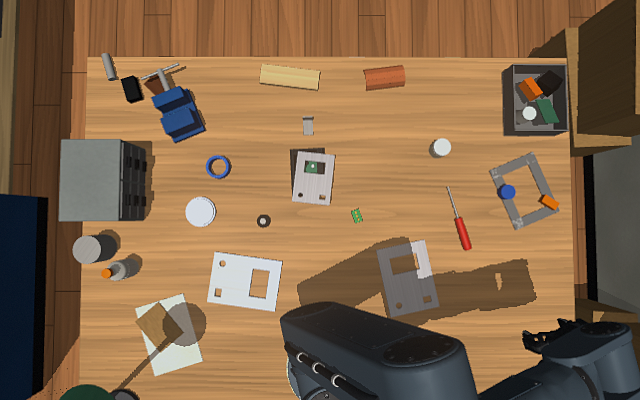

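View pics/scene0.png

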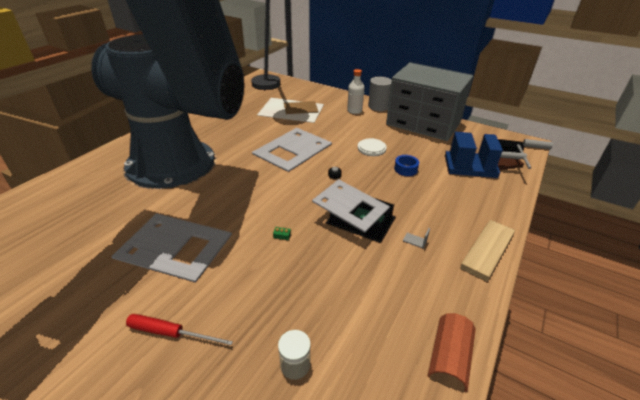

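Candidates for the cover: the plate on the black case, top picture (314,178); the loose large plates at (245,281) and (408,278). Only the first is smallest and lies on the case, so I choose it. Next I compute coarse positions and check with a crop.

```bash
python3 - <<'E'
from h import *
im=cv2.imread('pics/top0.png'); p=camera_params('top')
c=im[130:230,250:390]; cv2.imwrite('pics/crop1.png',cv2.resize(c,None,fx=5,fy=5,interpolation=cv2.INTER_CUBIC))
for n,u,v,z in [('plate',314,178,.058),('tape',218,167,.03),('caster',263,221,.024),('term',357,215,.02),('bracket',308,125,.02),('jar',441,147,.065)]:
    print(n,onz(p,u,v,z).round(3))
s=ctrl.state(); w=camera_params('wrist'); T=np.eye(4);T[:3,:3]=s['orientation'];T[:3,3]=s['tool_pos']
print(w['fovy'],(np.linalg.inv(T)@w['pose']).round(4))
E
```

```text
plate [0.565 0.044 0.058]
tape [0.601 0.331 0.03 ]
caster [0.44  0.197 0.024]
term [ 0.457 -0.084  0.02 ]
bracket [0.73  0.063 0.02 ]
jar [ 0.655 -0.329  0.065]
58.078274287708 [[ 1.000e+00  6.000e-04 -4.000e-04 -6.000e-04]
 [-5.000e-04  9.467e-01  3.221e-01 -8.290e-02]
 [ 6.000e-04 -3.221e-01  9.467e-01 -1.428e-01]
 [ 0.000e+00  0.000e+00  0.000e+00  1.000e+00]]
```

View pics/crop1.png

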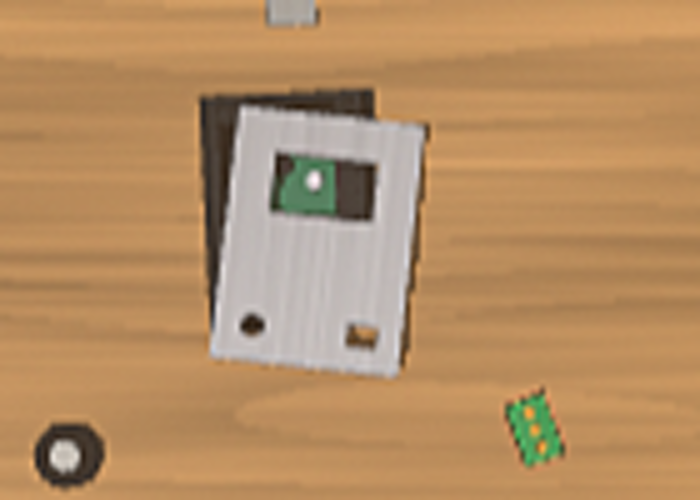

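Crop: the plate lies on the black case, hole at crop (252,325) on the left, slot at (362,335), window at the far end. This is the right one. Now I work out rows to bring the tool above it with the wrist camera looking at it.

```bash
cat >> h.py <<'E'
from scipy.spatial.transform import Rotation as Ro
def plan(pos,xang,n):
    """rows to reach pos with tool down, tool x at xang (rad, world)"""
    s=ctrl.state(); R=Ro.from_matrix(s['orientation'])
    c,q=np.cos(xang),np.sin(xang); G=Ro.from_matrix(np.array([[c,q,0],[q,-c,0],[0,0,-1]]))
    w=(R.inv()*G).as_rotvec(); d=np.array(pos)-s['tool_pos']
    for i in range(n):
        Ri=R*Ro.from_rotvec(w*i/n); print(Ri.inv().apply(d/n).round(4).tolist(),np.degrees(w/n).round(2).tolist())
E
python3 -c "
from h import *
plan([.565,-.03,.22],.04,18)"
```

```text
[-0.019, -0.0292, 0.0006] [-0.0, 0.0, -4.1]
[-0.0169, -0.0305, 0.0006] [-0.0, 0.0, -4.1]
[-0.0147, -0.0317, 0.0006] [-0.0, 0.0, -4.1]
[-0.0124, -0.0326, 0.0006] [-0.0, 0.0, -4.1]
[-0.01, -0.0334, 0.0006] [-0.0, 0.0, -4.1]
[-0.0076, -0.0341, 0.0006] [-0.0, 0.0, -4.1]
[-0.0051, -0.0345, 0.0006] [-0.0, 0.0, -4.1]
[-0.0026, -0.0348, 0.0006] [-0.0, 0.0, -4.1]
[-0.0001, -0.0349, 0.0006] [-0.0, 0.0, -4.1]
[0.0024, -0.0348, 0.0006] [-0.0, 0.0, -4.1]
[0.0048, -0.0346, 0.0006] [-0.0, 0.0, -4.1]
[0.0073, -0.0341, 0.0006] [-0.0, 0.0, -4.1]
[0.0097, -0.0335, 0.0006] [-0.0, 0.0, -4.1]
[0.0121, -0.0327, 0.0006] [-0.0, 0.0, -4.1]
[0.0144, -0.0318, 0.0006] [-0.0, 0.0, -4.1]
[0.0166, -0.0307, 0.0006] [-0.0, 0.0, -4.1]
[0.0188, -0.0294, 0.0006] [-0.0, 0.0, -4.1]
[0.0209, -0.028, 0.0006] [-0.0, 0.0, -4.1]
```

Call:
apply_moves:
  targets:
    - [[-0.019,-0.029,0],[0,0,-4.1],0]
    - [[-0.017,-0.0305,0],[0,0,-4.1],0]
    - [[-0.015,-0.032,0],[0,0,-4.1],0]
    - [[-0.012,-0.033,0],[0,0,-4.1],0]
    - [[-0.01,-0.033,0],[0,0,-4.1],0]
    - [[-0.008,-0.034,0],[0,0,-4.1],0]
    - [[-0.005,-0.0345,0],[0,0,-4.1],0]
    - [[-0.003,-0.035,0],[0,0,-4.1],0]
    - [[0,-0.035,0],[0,0,-4.1],0]
    - [[0.002,-0.035,0],[0,0,-4.1],0]
    - [[0.005,-0.035,0],[0,0,-4.1],0]
    - [[0.007,-0.034,0],[0,0,-4.1],0]

```text
clock: 1.1
tool_pos: [0.4352, -0.1769, 0.2282]
orientation: [[0.936, -0.353, -0.003], [-0.353, -0.936, 0.004], [-0.004, -0.002, -1.0]]
contact_force: [0.2, -0.7, -1.0]
width: 0.085
```

```bash
python3 -c "
from h import *
plan([.565,-.03,.22],.04,8)"
```

```text
[0.0087, -0.0229, 0.001] [-0.02, 0.03, -2.87]
[0.0098, -0.0224, 0.001] [-0.02, 0.03, -2.87]
[0.0109, -0.0219, 0.001] [-0.02, 0.03, -2.87]
[0.012, -0.0213, 0.001] [-0.02, 0.03, -2.87]
[0.0131, -0.0207, 0.001] [-0.02, 0.03, -2.87]
[0.0141, -0.02, 0.001] [-0.02, 0.03, -2.87]
[0.0151, -0.0193, 0.001] [-0.02, 0.03, -2.87]
[0.016, -0.0185, 0.001] [-0.02, 0.03, -2.87]
```

Call:
apply_moves:
  targets:
    - [[0.009,-0.023,0.001],[0,0,-2.9],0]
    - [[0.01,-0.0225,0.001],[0,0,-2.9],0]
    - [[0.011,-0.022,0.001],[0,0,-2.9],0]
    - [[0.012,-0.0215,0.001],[0,0,-2.9],0]
    - [[0.013,-0.021,0.001],[0,0,-2.9],0]
    - [[0.014,-0.02,0.001],[0,0,-2.9],0]
    - [[0.015,-0.019,0.001],[0,0,-2.9],0]
    - [[0.016,-0.0185,0.001],[0,0,-2.9],0]
    - [[0,0,0],[0,0,0],0]
    - [[0,0,0],[0,0,0],0]

```text
clock: 1.93
tool_pos: [0.5698, -0.0125, 0.217]
orientation: [[0.997, 0.077, -0.008], [0.077, -0.997, 0.005], [-0.007, -0.006, -1.0]]
contact_force: [0.0, -1.4, 0.3]
width: 0.0856
```

```bash
python3 - <<'E'
from h import *
import pickle
s=ctrl.state();p=camera_params('wrist'); im=snapshot('wrist'); cv2.imwrite('pics/w1.png',im[:,:,::-1]); pickle.dump(p,open('pics/w1.pkl','wb'))
print(s['clock'],s['tool_pos'],s['joint_vel'].round(3),s['q'].round(2))
E
```

```text
1.9333 [ 0.56979085 -0.01252237  0.21703445] [ 0.031  0.025 -0.023  0.009 -0.001 -0.006] [-0.11  0.41  1.61  0.    1.14 -0.18]
```

View pics/w1.png

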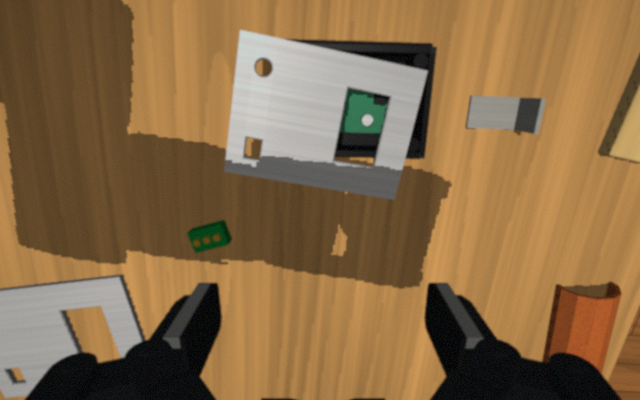

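Wrist view: plate corners near (240,30), (427,70), (395,198), (226,170); hole (263,67), slot (253,147); the case's far end peeps out at (436,44)-(424,158). Enlarging it for exact pixels.

```bash
python3 - <<'E'
from h import *
im=cv2.imread('pics/w1.png'); c=im[15:210,210:460]; c=cv2.resize(c,None,fx=3.2,fy=3,interpolation=cv2.INTER_CUBIC)
c=cv2.resize(im[15:210,210:460],None,fx=3,fy=3,interpolation=cv2.INTER_CUBIC); c=np.clip(255*(c/255.)**.5,0,255).astype('u1')
cv2.imwrite('pics/crop2.png',c)
E
```

```text
(no output)
```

View pics/crop2.png

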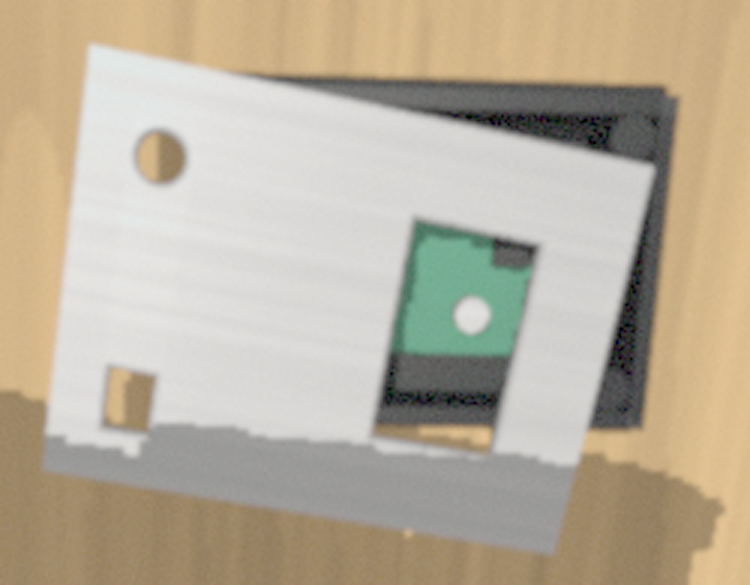

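```bash
python3 - <<'E'
from h import *
import pickle; p=pickle.load(open('pics/w1.pkl','rb'))
print(p['pose'][:3,3])
g=lambda x,y,z:onz(p,210+(x+.5)/3-.5,15+(y+.5)/3-.5,z)*1000
for z in (.045,.004):
    print('z',z)
    for n,x,y in [('c1',667,88),('c2',677,98),('br',641,430),('tl',250,75),('bl',380,425),('tm',500,83)]: print(n,g(x,y,z).round(1))
H=dict(h=g(161,156,.062),s=g(130,400,.062)); C=[g(90,45,.062),g(655,165,.051),g(555,553,.051),g(43,470,.062)]
print(H); print(np.round(C,1)); print([np.linalg.norm(C[i]-C[i-1]).round(1) for i in range(4)], np.linalg.norm(H['h']-H['s']))
E
```

```text
[0.56443594 0.06995512 0.36034083]
z 0.045
c1 [646.4 113.7  45. ]
c2 [649.5 111.5  45. ]
br [654.3  22.3  45. ]
tl [535.2 108.2  45. ]
bl [578.   17.7  45. ]
tm [601.8 111.4  45. ]
z 0.004
c1 [657.  119.4   4. ]
c2 [660.5 116.9   4. ]
br [666.   16.1   4. ]
tl [531.4 113.2   4. ]
bl [579.8  10.9   4. ]
tm [606.7 116.8   4. ]
{'h': array([514.90454198,  85.34191494,  62.        ]), 's': array([508.07469811,  21.97223005,  62.        ])}
[[ 4.964e+02  1.101e+02  6.200e+01]
 [ 6.448e+02  9.390e+01  5.100e+01]
 [ 6.331e+02 -1.530e+01  5.100e+01]
 [ 4.839e+02  4.000e-01  6.200e+01]]
[np.float64(110.3), np.float64(149.7), np.float64(109.8), np.float64(150.4)] 63.73667492547237
```

Sizes check out: plate 110/150 mm, hole spacing 63.7 (64), case rim end 89.3 (90), and the mat corner agrees. So the case is at (587, 63) mm, yaw +0.053; the plate is at (564.5, 47), yaw −0.107. First I push +y with both open fingers along the plate's −y side (squares the yaw too), then +x.

```bash
python3 -c "
from h import *
plan([.5675,-.045,.10],.053,6)"
```

```text
[-0.0006, 0.0055, 0.0195] [-0.06, 0.07, 0.22]
[-0.0006, 0.0054, 0.0195] [-0.06, 0.07, 0.22]
[-0.0006, 0.0054, 0.0195] [-0.06, 0.07, 0.22]
[-0.0006, 0.0054, 0.0195] [-0.06, 0.07, 0.22]
[-0.0006, 0.0054, 0.0195] [-0.06, 0.07, 0.22]
[-0.0006, 0.0054, 0.0195] [-0.06, 0.07, 0.22]
```

Call:
apply_moves:
  targets:
    - [[-0.0006,0.0055,0.0195],[0,0,0.2],0]
    - [[-0.0006,0.0055,0.0195],[0,0,0.2],0]
    - [[-0.0006,0.0055,0.0195],[0,0,0.2],0]
    - [[-0.0006,0.0055,0.0195],[0,0,0.2],0]
    - [[-0.0006,0.0055,0.0195],[0,0,0.2],0]
    - [[-0.0006,0.0055,0.0195],[0,0,0.2],0]
    - [[0,0,0],[0,0,0],0]
    - [[0,0,0],[0,0,0],0]

```text
clock: 2.65
tool_pos: [0.564, -0.0522, 0.0973]
orientation: [[0.999, 0.043, -0.006], [0.043, -0.999, 0.005], [-0.006, -0.005, -1.0]]
contact_force: [0.8, 0.1, 0.7]
width: 0.0854
```

```bash
python3 -c "
from h import *
plan([.5675,-.045,.022],.053,5)"
```

```text
[0.0009, -0.0013, 0.0151] [-0.06, 0.07, -0.11]
[0.0008, -0.0013, 0.0151] [-0.06, 0.07, -0.11]
[0.0008, -0.0014, 0.0151] [-0.06, 0.07, -0.11]
[0.0008, -0.0014, 0.0151] [-0.06, 0.07, -0.11]
[0.0008, -0.0014, 0.0151] [-0.06, 0.07, -0.11]
```

Call:
apply_moves:
  targets:
    - [[0.0009,-0.0013,0.015],[-0.06,0.07,-0.1],0]
    - [[0.0009,-0.0013,0.015],[-0.06,0.07,-0.1],0]
    - [[0.0009,-0.0013,0.015],[-0.06,0.07,-0.1],0]
    - [[0.0009,-0.0013,0.015],[-0.06,0.07,-0.1],0]
    - [[0.0009,-0.0013,0.015],[-0.06,0.07,-0.1],0]
    - [[0,0,0],[0,0,0],0]
    - [[0,0,0],[0,0,0],0]

```text
clock: 3.23
tool_pos: [0.5719, -0.047, 0.0299]
orientation: [[0.999, 0.048, 0.012], [0.048, -0.999, -0.002], [0.012, 0.003, -1.0]]
contact_force: [0.0, -0.3, 0.9]
width: 0.0855
```

```bash
python3 -c "
from h import *
plan([.566,-.012,.022],.053,12)"
```

```text
[-0.0004, -0.0029, 0.0006] [0.01, -0.06, -0.02]
[-0.0004, -0.0029, 0.0006] [0.01, -0.06, -0.02]
[-0.0004, -0.0029, 0.0006] [0.01, -0.06, -0.02]
[-0.0004, -0.0029, 0.0006] [0.01, -0.06, -0.02]
[-0.0004, -0.0029, 0.0006] [0.01, -0.06, -0.02]
[-0.0004, -0.0029, 0.0007] [0.01, -0.06, -0.02]
[-0.0003, -0.0029, 0.0007] [0.01, -0.06, -0.02]
[-0.0003, -0.0029, 0.0007] [0.01, -0.06, -0.02]
[-0.0003, -0.0029, 0.0007] [0.01, -0.06, -0.02]
[-0.0003, -0.0029, 0.0007] [0.01, -0.06, -0.02]
[-0.0003, -0.0029, 0.0007] [0.01, -0.06, -0.02]
[-0.0003, -0.0029, 0.0007] [0.01, -0.06, -0.02]
```

Call:
apply_moves:
  targets:
    - [[-0.0004,-0.003,0.0007],[0,-0.06,0],0]
    - [[-0.0004,-0.003,0.0007],[0,-0.06,0],0]
    - [[-0.0004,-0.003,0.0007],[0,-0.06,0],0]
    - [[-0.0004,-0.003,0.0007],[0,-0.06,0],0]
    - [[-0.0004,-0.003,0.0007],[0,-0.06,0],0]
    - [[-0.0004,-0.003,0.0007],[0,-0.06,0],0]
    - [[-0.0004,-0.003,0.0007],[0,-0.06,0],0]
    - [[-0.0004,-0.003,0.0007],[0,-0.06,0],0]
    - [[-0.0004,-0.003,0.0007],[0,-0.06,0],0]
    - [[-0.0004,-0.003,0.0007],[0,-0.06,0],0]
    - [[-0.0004,-0.003,0.0007],[0,-0.06,0],0]
    - [[0,0,0],[0,0,0],0]

```text
clock: 4.23
tool_pos: [0.5686, -0.0115, 0.0274]
orientation: [[0.999, 0.047, 0.008], [0.047, -0.999, -0.004], [0.008, 0.005, -1.0]]
contact_force: [0.3, -1.0, 0.4]
width: 0.0856
```

```bash
python3 - <<'E'
from h import *
import pickle
s=ctrl.state();p=camera_params('wrist'); im=snapshot('wrist'); cv2.imwrite('pics/w2.png',im[:,:,::-1]); pickle.dump(p,open('pics/w2.pkl','wb'))
print(s['joint_vel'].round(3))
E
```

```text
[-0.004  0.003 -0.002 -0.001  0.001 -0.004]
```

View pics/w2.png

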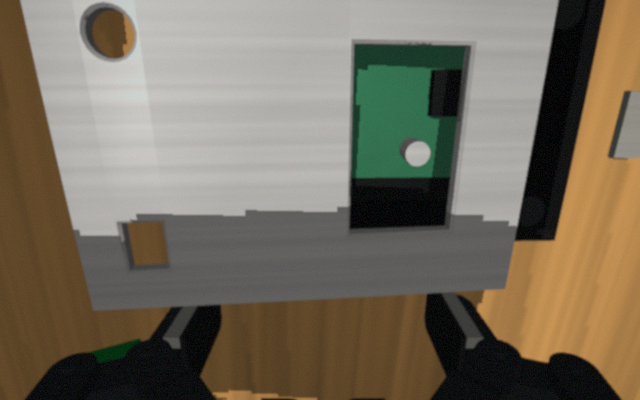

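Plate now lies square against both fingers: bottom edge (93,310)-(508,288), hole (108,32), slot (146,245), case rim corner (554,240).

```bash
python3 - <<'E'
from h import *
import pickle; p=pickle.load(open('pics/w2.pkl','rb'))
g=lambda u,v,z:onz(p,u,v,z)*1000
th=.053; c=np.array([587,63.2]); R=np.array([[np.cos(th),-np.sin(th)],[np.sin(th),np.cos(th)]])
for n,u,v,z in [('hole',108,32,.061),('slot',146,245,.061),('bl',93,310,.062),('br',508,288,.051),('casebr',554,240,.045),('caseR',600,0,.045)]:
    w=g(u,v,z); print(n,w.round(1),'case',(R.T@(w[:2]-c)).round(1))
E
```

```text
hole [504.7  84.6  61. ] case [-81.1  25.8]
slot [508.2  21.   61. ] case [-80.9 -38. ]
bl [487.1  -4.5  62. ] case [-103.3  -62.3]
br [638.1   4.3  51. ] case [ 47.9 -61.5]
casebr [655.1  22.3  45. ] case [ 65.8 -44.4]
caseR [649.2 103.1  45. ] case [64.2 36.6]
```

Call:
apply_moves:
  targets:
    - [[0,-0.002,0],[0,0,0],0]
    - [[0,-0.002,0],[0,0,0],0]
    - [[0,-0.002,0],[0,0,0],0]
    - [[0,0,0],[0,0,0],0]
    - [[0,0,0],[0,0,0],0]

```text
clock: 4.7
tool_pos: [0.5681, -0.0054, 0.0274]
orientation: [[0.999, 0.047, 0.007], [0.047, -0.999, -0.005], [0.007, 0.005, -1.0]]
contact_force: [0.4, -1.0, -0.2]
width: 0.0855
```

```bash
python3 - <<'E'
from h import *
s=ctrl.state();th=.053; c=np.array([.587,.0632]); R=np.array([[np.cos(th),-np.sin(th)],[np.sin(th),np.cos(th)]])
print('tcp in case',R.T@(s['tool_pos'][:2]-c)*1000)
x,y=c+R@[-.04,-.10]; print(x,y)
plan([x,y,.12],th-.0,5)
E
```

```text
tcp in case [-22.49922744 -67.51530377]
0.5523536859155692 -0.038778590499981766
[-0.0033, 0.0066, -0.0185] [0.06, -0.08, -0.07]
[-0.0034, 0.0066, -0.0185] [0.06, -0.08, -0.07]
[-0.0034, 0.0066, -0.0185] [0.06, -0.08, -0.07]
[-0.0034, 0.0065, -0.0185] [0.06, -0.08, -0.07]
[-0.0035, 0.0065, -0.0185] [0.06, -0.08, -0.07]
```

Call:
apply_moves:
  targets:
    - [[0,0.01,0],[0,0,0],0]
    - [[0,0.012,-0.005],[0,0,0],0]
    - [[0,0.01,-0.025],[0,0,0],0]
    - [[0,0,-0.03],[0,0,0],0]
    - [[0,0,-0.03],[0,0,0],0]
    - [[0,0,0],[0,0,0],0]

```text
clock: 5.2
tool_pos: [0.5675, -0.0428, 0.1202]
orientation: [[0.999, 0.046, 0.002], [0.046, -0.999, -0.004], [0.002, 0.004, -1.0]]
contact_force: [-0.3, 0.7, 1.3]
width: 0.0853
```

```bash
python3 - <<'E'
from h import *
th=.053; c=np.array([.587,.0632]); R=np.array([[np.cos(th),-np.sin(th)],[np.sin(th),np.cos(th)]])
x,y=c+R@[-.138,0]; print(x,y)
plan([x,y,.12],th-np.pi/2,16)
E
```

```text
0.44919377563398216 0.055889423690107354
[-0.0071, -0.0065, -0.0] [0.01, -0.01, 5.6]
[-0.0077, -0.0058, -0.0] [0.01, -0.01, 5.6]
[-0.0082, -0.005, -0.0] [0.01, -0.01, 5.6]
[-0.0087, -0.0042, -0.0] [0.01, -0.01, 5.6]
[-0.009, -0.0033, -0.0] [0.01, -0.01, 5.6]
[-0.0093, -0.0024, -0.0] [0.01, -0.01, 5.6]
[-0.0095, -0.0015, -0.0] [0.01, -0.01, 5.6]
[-0.0096, -0.0006, -0.0] [0.01, -0.01, 5.6]
[-0.0096, 0.0004, 0.0] [0.01, -0.01, 5.6]
[-0.0095, 0.0013, 0.0] [0.01, -0.01, 5.6]
[-0.0094, 0.0023, 0.0] [0.01, -0.01, 5.6]
[-0.0091, 0.0032, 0.0] [0.01, -0.01, 5.6]
[-0.0087, 0.004, 0.0] [0.01, -0.01, 5.6]
[-0.0083, 0.0049, 0.0] [0.01, -0.01, 5.6]
[-0.0078, 0.0057, 0.0] [0.01, -0.01, 5.6]
[-0.0072, 0.0064, 0.0] [0.01, -0.01, 5.6]
```

Call:
apply_moves:
  targets:
    - [[-0.007,-0.0065,0],[0,0,5.6],45]
    - [[-0.0075,-0.006,0],[0,0,5.6],45]
    - [[-0.008,-0.005,0],[0,0,5.6],45]
    - [[-0.0085,-0.004,0],[0,0,5.6],45]
    - [[-0.009,-0.0035,0],[0,0,5.6],45]
    - [[-0.0095,-0.0025,0],[0,0,5.6],45]
    - [[-0.0095,-0.0015,0],[0,0,5.6],45]
    - [[-0.0095,-0.0005,0],[0,0,5.6],45]
    - [[-0.0095,0.0005,0],[0,0,5.6],45]
    - [[-0.0095,0.0015,0],[0,0,5.6],45]
    - [[-0.0095,0.0025,0],[0,0,5.6],45]
    - [[-0.009,0.003,0],[0,0,5.6],45]

```text
clock: 6.2
tool_pos: [0.4791, 0.0233, 0.1231]
orientation: [[0.373, -0.928, 0.008], [-0.928, -0.373, -0.004], [0.007, -0.006, -1.0]]
contact_force: [0.3, -0.8, 0.5]
width: 0.0701
```

```bash
python3 - <<'E'
from h import *
th=.053; c=np.array([.587,.0632]); R=np.array([[np.cos(th),-np.sin(th)],[np.sin(th),np.cos(th)]])
x,y=c+R@[-.138,0]; print(x,y)
plan([x,y,.12],th-np.pi/2,4)
E
```

```text
0.44919377563398216 0.055889423690107354
[-0.0103, 0.0039, 0.0007] [-0.1, -0.08, 4.71]
[-0.01, 0.0047, 0.0007] [-0.1, -0.08, 4.71]
[-0.0096, 0.0055, 0.0007] [-0.1, -0.08, 4.71]
[-0.0091, 0.0063, 0.0008] [-0.1, -0.08, 4.71]
```

Call:
apply_moves:
  targets:
    - [[-0.01,0.004,0.0005],[-0.1,-0.1,4.6],45]
    - [[-0.01,0.005,0.0005],[-0.1,-0.1,4.6],45]
    - [[-0.0095,0.0055,0.0005],[-0.1,-0.1,4.6],45]
    - [[-0.009,0.006,0.0005],[-0.1,-0.1,4.6],45]
    - [[0,0,0],[0,0,0],45]
    - [[0,0,0],[0,0,0],45]

```text
clock: 6.7
tool_pos: [0.4475, 0.0529, 0.1214]
orientation: [[0.039, -0.999, -0.001], [-0.999, -0.039, 0.001], [-0.001, 0.001, -1.0]]
contact_force: [0.8, -0.9, 0.8]
width: 0.0704
```

```bash
python3 - <<'E'
from h import *
import pickle
s=ctrl.state();p=camera_params('wrist'); im=snapshot('wrist'); cv2.imwrite('pics/w3.png',im[:,:,::-1]); pickle.dump(p,open('pics/w3.pkl','wb'))
th=.053; c=np.array([.587,.0632]); R=np.array([[np.cos(th),-np.sin(th)],[np.sin(th),np.cos(th)]])
x,y=c+R@[-.135,0]; print(x,y)
plan([x,y,.025],th-np.pi/2,6)
E
```

```text
0.4521895631202 0.056048349262061536
[-0.0005, -0.0008, 0.0161] [0.01, 0.01, -0.14]
[-0.0005, -0.0008, 0.0161] [0.01, 0.01, -0.14]
[-0.0005, -0.0008, 0.0161] [0.01, 0.01, -0.14]
[-0.0005, -0.0008, 0.0161] [0.01, 0.01, -0.14]
[-0.0005, -0.0008, 0.0161] [0.01, 0.01, -0.14]
[-0.0005, -0.0008, 0.0161] [0.01, 0.01, -0.14]
```

View pics/w3.png

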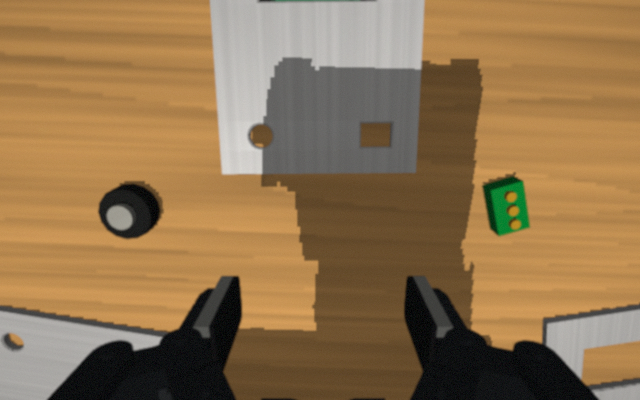

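View w3: hole (260,136), slot (376,135), near edge (222,174)-(416,173), fingers clear of caster and terminal block.

```bash
python3 - <<'E'
from h import *
import pickle; p=pickle.load(open('pics/w3.pkl','rb'))
th=.053; c=np.array([587,63.2]); R=np.array([[np.cos(th),-np.sin(th)],[np.sin(th),np.cos(th)]])
for n,u,v,z in [('hole',260,136,.061),('slot',376,135,.061),('el',222,174,.062),('er',416,173,.062)]:
    w=onz(p,u,v,z)*1000; print(n,w.round(1),'case',(R.T@(w[:2]-c)).round(1))
E
```

```text
hole [504.4  90.8  61. ] case [-81.1  31.9]
slot [507.4  26.3  61. ] case [-81.4 -32.6]
el [482.1 112.8  62. ] case [-102.1   55. ]
er [487.1   1.8  62. ] case [-103.   -56.1]
```

Call:
apply_moves:
  targets:
    - [[-0.0005,-0.0008,0.016],[0,0,-0.14],45]
    - [[-0.0005,-0.0008,0.016],[0,0,-0.14],45]
    - [[-0.0005,-0.0008,0.016],[0,0,-0.14],45]
    - [[-0.0005,-0.0008,0.016],[0,0,-0.14],45]
    - [[-0.0005,-0.0008,0.016],[0,0,-0.14],45]
    - [[-0.0005,-0.0008,0.016],[0,0,-0.14],45]
    - [[0,0,0],[0,0,0],45]
    - [[0,0,0],[0,0,0],45]

```text
clock: 7.42
tool_pos: [0.4582, 0.0509, 0.0228]
orientation: [[0.069, -0.998, 0.006], [-0.998, -0.069, 0.001], [-0.0, -0.006, -1.0]]
contact_force: [0.4, -1.1, 0.7]
width: 0.0705
```

Call:
apply_moves:
  targets:
    - [[-0.0025,0,0],[0,0,0.45],45]
    - [[-0.0025,0,0],[0,0,0.45],45]
    - [[0,0,0],[0,0,0],45]
    - [[0,0,0],[0,0,0],45]

```text
clock: 7.75
tool_pos: [0.4595, 0.0556, 0.0253]
orientation: [[0.053, -0.999, 0.009], [-0.999, -0.053, 0.001], [-0.0, -0.009, -1.0]]
contact_force: [-1.1, -0.6, 0.6]
width: 0.0705
```

```bash
python3 - <<'E'
from h import *
th=.053; c=np.array([.587,.0632]); R=np.array([[np.cos(th),-np.sin(th)],[np.sin(th),np.cos(th)]])
s=ctrl.state(); print(R.T@(s['tool_pos'][:2]-c)*1000, np.arctan2(-s['orientation'][1,1],-s['orientation'][0,1]))
x,y=c+R@[-.0945,0]
plan([x,y,.023],th-np.pi/2,12)
E
```

```text
[-127.67732417   -0.88098922] 0.05322537245826401
[-0.0001, -0.0028, 0.0002] [-0.04, 0.0, 0.0]
[-0.0001, -0.0028, 0.0002] [-0.04, 0.0, 0.0]
[-0.0001, -0.0028, 0.0002] [-0.04, 0.0, 0.0]
[-0.0001, -0.0028, 0.0002] [-0.04, 0.0, 0.0]
[-0.0001, -0.0028, 0.0002] [-0.04, 0.0, 0.0]
[-0.0001, -0.0028, 0.0002] [-0.04, 0.0, 0.0]
[-0.0001, -0.0028, 0.0002] [-0.04, 0.0, 0.0]
[-0.0001, -0.0028, 0.0002] [-0.04, 0.0, 0.0]
[-0.0001, -0.0028, 0.0002] [-0.04, 0.0, 0.0]
[-0.0001, -0.0028, 0.0002] [-0.04, 0.0, 0.0]
[-0.0001, -0.0028, 0.0002] [-0.04, 0.0, 0.0]
[-0.0001, -0.0028, 0.0002] [-0.04, 0.0, 0.0]
```

Call:
apply_moves:
  targets:
    - [[0,-0.0028,0.0002],[-0.04,0,0],45]
    - [[0,-0.0028,0.0002],[-0.04,0,0],45]
    - [[0,-0.0028,0.0002],[-0.04,0,0],45]
    - [[0,-0.0028,0.0002],[-0.04,0,0],45]
    - [[0,-0.0028,0.0002],[-0.04,0,0],45]
    - [[0,-0.0028,0.0002],[-0.04,0,0],45]
    - [[0,-0.0028,0.0002],[-0.04,0,0],45]
    - [[0,-0.0028,0.0002],[-0.04,0,0],45]
    - [[0,-0.0028,0.0002],[-0.04,0,0],45]
    - [[0,-0.0028,0.0002],[-0.04,0,0],45]
    - [[0,-0.0028,0.0002],[-0.04,0,0],45]
    - [[0,0,0],[0,0,0],45]

```text
clock: 8.75
tool_pos: [0.4937, 0.0575, 0.024]
orientation: [[0.054, -0.999, 0.001], [-0.999, -0.054, 0.0], [-0.0, -0.001, -1.0]]
contact_force: [-1.1, -0.4, 0.5]
width: 0.07
```

```bash
python3 - <<'E'
from h import *
import pickle
th=.053; c=np.array([.587,.0632]); R=np.array([[np.cos(th),-np.sin(th)],[np.sin(th),np.cos(th)]])
s=ctrl.state(); print(R.T@(s['tool_pos'][:2]-c)*1000, np.arctan2(-s['orientation'][1,1],-s['orientation'][0,1]))
p=camera_params('wrist'); im=snapshot('wrist'); cv2.imwrite('pics/w4.png',im[:,:,::-1]); pickle.dump(p,open('pics/w4.pkl','wb'))
E
```

```text
[-93.46875312  -0.72883557] 0.05425494985107964
```

View pics/w4.png

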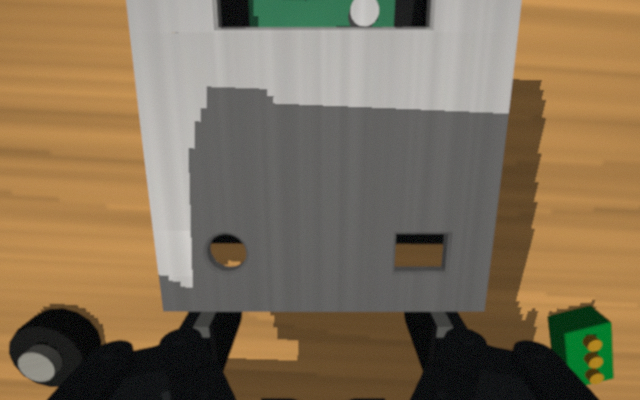

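View w4: hole (228,251), slot (420,251), the case's dark end wall just coming into both, edge at row 311. Plate still square.

```bash
python3 - <<'E'
from h import *
import pickle; p=pickle.load(open('pics/w4.pkl','rb'))
th=.053; c=np.array([587,63.2]); R=np.array([[np.cos(th),-np.sin(th)],[np.sin(th),np.cos(th)]])
for n,u,v,z in [('hole',228,251,.061),('slot',420,251,.061),('el',163,311,.062),('er',487,311,.062)]:
    w=onz(p,u,v,z)*1000; print(n,w.round(1),'case',(R.T@(w[:2]-c)).round(1))
E
```

```text
hole [525.5  90.4  61. ] case [-60.   30.5]
slot [528.9  28.6  61. ] case [-59.9 -31.5]
el [502.2 113.1  62. ] case [-82.1  54.3]
er [508.3   2.8  62. ] case [-81.8 -56.1]
```

Call:
apply_moves:
  targets:
    - [[0,-0.0015,0],[0,0,0],45]
    - [[0,-0.0015,0],[0,0,0],45]
    - [[0,-0.0015,0],[0,0,0],45]
    - [[0,-0.0012,0],[0,0,0],45]
    - [[0,0,0],[0,0,0],45]
    - [[0,0,0],[0,0,0],45]

```text
clock: 9.3
tool_pos: [0.4998, 0.0579, 0.0241]
orientation: [[0.054, -0.999, 0.001], [-0.999, -0.054, 0.0], [-0.0, -0.001, -1.0]]
contact_force: [0.7, 0.3, -0.6]
width: 0.0702
```

```bash
python3 - <<'E'
from h import *
import pickle
th=.053; c=np.array([.587,.0632]); R=np.array([[np.cos(th),-np.sin(th)],[np.sin(th),np.cos(th)]])
s=ctrl.state(); print(R.T@(s['tool_pos'][:2]-c)*1000, np.arctan2(-s['orientation'][1,1],-s['orientation'][0,1]))
p=camera_params('wrist'); im=snapshot('wrist')[:,:,::-1]; pickle.dump(p,open('pics/w5.pkl','wb'))
cv2.imwrite('pics/w5.png',np.clip(255*(im/255.)**.6,0,255).astype('u1'))
E
```

```text
[-87.40255823  -0.71769703] 0.05416290648644079
```

View pics/w5.png

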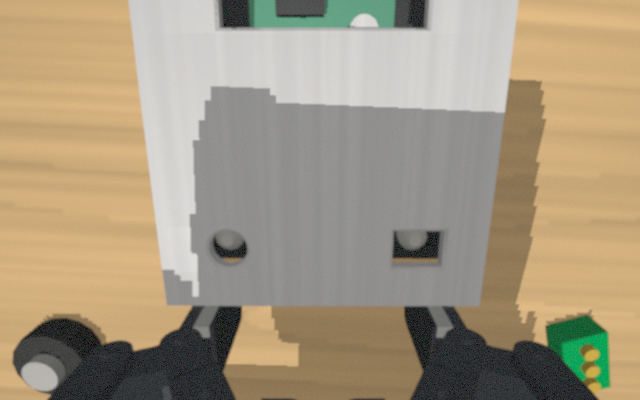

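View w5: the pins now show in hole (230,240) and slot (412,239), toward the far side of each; plate has dropped partly (edge 324→313 px long). About 2 mm more is needed.

Call:
apply_moves:
  targets:
    - [[0,-0.001,0],[0,0,0],45]
    - [[0,-0.001,0],[0,0,0],45]
    - [[0,0,0],[0,0,0],45]
    - [[0,0,0],[0,0,0],45]

```text
clock: 9.68
tool_pos: [0.5016, 0.058, 0.0241]
orientation: [[0.054, -0.999, 0.0], [-0.999, -0.054, 0.0], [-0.0, -0.0, -1.0]]
contact_force: [-0.0, 1.2, 0.0]
width: 0.0701
```

```bash
python3 - <<'E'
from h import *
import pickle
th=.053; c=np.array([.587,.0632]); R=np.array([[np.cos(th),-np.sin(th)],[np.sin(th),np.cos(th)]])
s=ctrl.state(); print(R.T@(s['tool_pos'][:2]-c)*1000,s['contact_force'])
p=camera_params('wrist'); im=snapshot('wrist')[:,:,::-1]; pickle.dump(p,open('pics/w6.pkl','wb'))
cv2.imwrite('pics/w6.png',np.clip(255*(im/255.)**.6,0,255).astype('u1'))
E
```

```text
[-85.55198846  -0.70795477] [-0.02813988  1.24369903  0.0053177 ]
```

View pics/w6.png

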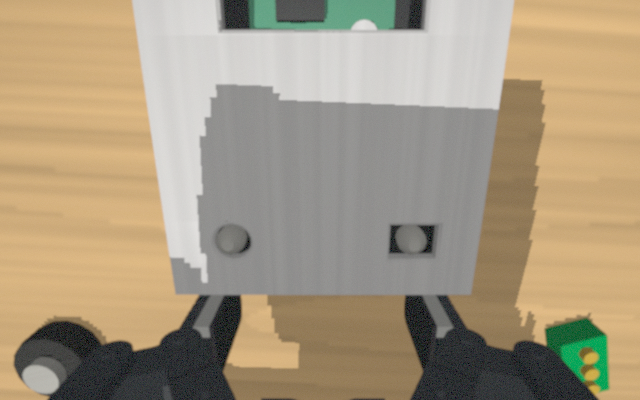

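View w6: both pins stand in the holes, (232,239) and (411,239); edge (176,294)-(472,294), 296 px, so the plate dropped further. Check its height from the 110 mm edge length and the 64 mm hole spacing, then back off.

```bash
python3 - <<'E'
from h import *
import pickle
th=.053; c=np.array([587,63.2]); R=np.array([[np.cos(th),-np.sin(th)],[np.sin(th),np.cos(th)]])
for n,e in [('w4',((163,311),(487,311))),('w6',((176,294),(472,294)))]:
    p=pickle.load(open(f'pics/{n}.pkl','rb'))
    zz=np.arange(.03,.08,.0005); L=[np.linalg.norm(onz(p,*e[0],z)-onz(p,*e[1],z)) for z in zz]
    print(n,'z top',zz[np.argmin(abs(np.array(L)-.11))])
for q in [(232,239),(412,239),(176,294),(472,294)]: print((R.T@(onz(p,*q,.05)[:2]*1000-c)).round(1))
E
```

```text
w4 z top 0.06250000000000003
w6 z top 0.05050000000000002
[-52.6  31.9]
[-52.5 -31.5]
[-74.9  54.7]
[-74.7 -55.8]
```

Call:
apply_moves:
  targets:
    - [[0,0.005,0],[0,0,0],45]
    - [[0,0.012,0],[0,0,0],45]
    - [[0,0.015,-0.005],[0,0,0],45]
    - [[0,0.005,-0.03],[0,0,0],45]
    - [[0,0,-0.035],[0,0,0],45]
    - [[0,0,-0.035],[0,0,0],45]
    - [[0,0,-0.02],[0,0,0],45]
    - [[0,0,0],[0,0,0],45]
    - [[0,0,0],[0,0,0],45]

```text
clock: 10.48
tool_pos: [0.4596, 0.0557, 0.1533]
orientation: [[0.054, -0.999, -0.001], [-0.999, -0.054, 0.0], [-0.0, 0.001, -1.0]]
contact_force: [-0.5, 0.1, -1.0]
width: 0.0707
```

```bash
python3 - <<'E'
from h import *
import pickle
p=camera_params('wrist'); im=snapshot('wrist')[:,:,::-1]; pickle.dump(p,open('pics/w7.pkl','wb'))
im=np.clip(255*(im/255.)**.6,0,255).astype('u1'); cv2.imwrite('pics/w7.png',im)
E
```

```text
(no output)
```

View pics/w7.png

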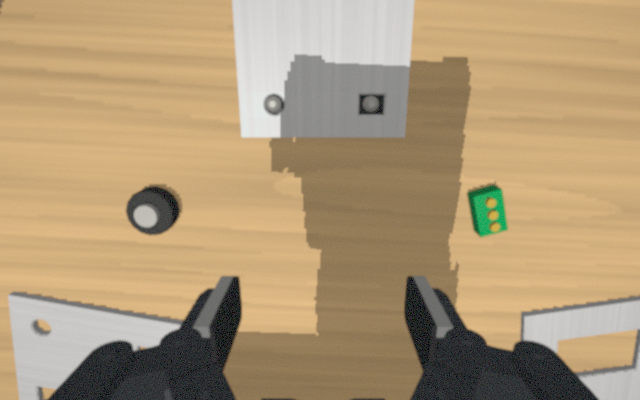

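View w7: fingers are clear, pins stand in the hole (273,104) and slot (371,104), and the plate's edge is straight at row 137. Seated height is 50.5 mm against 50 expected. Handing in.

```bash
python3 -c "
from h import *
print(ctrl.hand_in())"
```

```text
the job is handed in; nothing more can be done
None
```

The cover plate is seated on the case, with the round hole over pin A and the slot over pin B. I handed the job in at about 10.5 s of the 64 s allowed; the hand-in gives no verdict.

**What I did:** I pushed the plate toward +y with both open fingers along its side, which also squared it to the case. I then pushed it toward +x from its −x edge until it dropped over the pins. After that I backed the fingers away and raised them clear.

**Last checks:**
- **Height:** the −x edge's top measured about 50.5 mm above the bench, against 50 mm expected when seated. It was 62.5 mm before the drop. I did not measure the height of the far end.
- **Position:** the −x edge was at −74.8 mm in the case frame, against −75 mm. The near corners were at y +54.7 and −55.8 mm, against ±55 mm.
- **Pins:** both pins showed inside their holes after the fingers left.
- **Bystanders:** the caster wheel and the terminal block looked undisturbed in the last view. The other bystanders were not checked again at the end, but the tool never went near them.

No check failed.

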